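# Turn a painting panel over with a spatula

## Task

Take the spatula by its handle from its rest, slide its blade under the open edge of the painting panel and press the panel gently but firmly home against the turning board's stop lip. Then, with a quick turn of the wrist that tips the blade up, flip the panel over the lip so that it lies flat, face down, on the cork deck, and lay the spatula back on its rest as it was. Do not press hard with the blade, do not touch the panel with the gripper, and leave the other things alone.

Things in the scene. Friction and masses are not known exactly. Their poses are not given: they have to be found in the camera images.
- board: Fixed wooden turning board, 350 x 180 mm. Origin on the table under the deck's edge, half-way across; +x: flipping direction. Bay at x -200 to 0 mm: floor 12 mm up, no rims. From the deck's edge (x = 0) a metal stop lip, 7 mm high, juts out over the bay floor, fixed anywhere from 0 to 22 mm; its reach is not measured: feel it. A panel levered up on it slides back up to 11 mm.
- deck (a point): Centre of the cork deck, on its surface: 70 mm beyond its edge, 19 mm above the board's origin. Axes as the board's. The deck is 140 mm long (x) and 160 wide, with a rim 12 mm high and 10 wide at its far end and its sides (the side rims begin 20 mm past that edge).
- panel: Loose square plywood painting panel, 0.1 kg, white face. Origin: centre of its 110 x 110 x 6 mm slab, +z out of the white face. It starts face up in the bay on 5 mm high battens on its back (origin 8 mm above the bay floor), not quite square, its +x edge 35 to 53 mm short of the deck's edge (always short of the lip). Face down on the deck its origin is 3 mm above the cork.
- slot (a point): Mouth of the slot under the panel, mid-edge, at the slab's back face (-55, 0, -3 mm in the panel's frame). The back has battens along both side edges and a cross-batten between them, so from this edge a slot 86 mm wide and 5 mm high runs 40 mm in along +x, to the cross-batten; the blade's tip pushes against that.
- spatula: Loose cranked spatula, 0.13 kg. Origin: centre of the handle, where to grip; +x towards the blade, z up. Handle 18 mm wide (y), 16 high (z), x = -70 to 55 mm. Neck bends down to the flat steel blade: 2 mm thick, 52 wide, x = 73 to 165 mm, underside 45 mm below the origin. It can shift a little in the fingers: find the floor with the blade by feel.
- blade_tip (a point): Middle of the blade's front edge, at its underside (165, 0, -45 mm in the spatula's frame).
- rest: Fixed wooden spatula rest. Origin: on the table under the handle's centre; +x as the spatula points. Plate 280 x 80 mm (x -90 to 190 mm), 6 mm thick: the blade lies flat on it. A notched block at x = -68 to -46 mm carries the rear of the handle: notch floor 43 mm above the table, 28 mm wide, ears 14 mm high.
- rest_home (a point): Where the spatula's origin is when it lies on the rest (51 mm above the rest's origin; axes as the rest's).
- paint_a: Bystander: grey paint bottle, 60 mm wide, 150 mm tall. Leave it where it is.
- paint_b: Bystander: grey paint bottle, 60 mm wide, 130 mm tall. Leave it where it is.
- jar: Bystander: glass jar, 66 mm wide, 80 mm tall. Leave it where it is.
- tape: Bystander: roll of paper tape lying flat, 90 mm wide, 24 mm tall. Leave it where it is.
- offcut: Bystander: plywood offcut 90 x 45 x 20 mm. Leave it where it is.
- brush: Bystander: paint brush lying on the table. Leave it where it is.
- mug: Bystander: white ceramic cup, 76 mm wide, 90 mm tall. Leave it where it is.
Mind the look-alikes: they are no part of the job. Of the things that look like the panel, the largest one is meant.

How it is judged:
On the way, in this order (a step that is already met when the one before it is completed fails the run):
1. The panel, still flat, is pressed home on the stop lip by the blade under it, with over 3 N (x of panel in the frame of board above -0.083 m and angle between panel's own z axis and vertical below 0.1 rad and angle between the x axis of panel and the x axis of board, either way round below 0.05 rad and x of blade_tip in the frame of panel above -0.035 m and z of blade_tip in the frame of panel below -0.0025 m and contact force between spatula and panel above 3 N), for 0.2 s.
2. The panel is swung up past 35 degrees on the blade while the spatula is being turned (over 0.4 rad/s) (angle between panel's own z axis and vertical between 0.61 and 1.75 rad and contact force between spatula and panel above 0.05 N and angular speed of spatula above 0.4 rad/s), for 0.02 s.
3. The panel lies face down on the deck (angle between panel's own z axis and vertical above 3 rad and height (world z) of panel below 0.027 m and x of panel in the frame of board above 0.005 m), for 0.2 s.
At the end, for the whole second after the job is handed in: Panel flat (8 degrees), face down and still on the cork deck, centre 5 to 100 mm beyond the deck's edge, within 45 mm of the middle line; spatula still on its rest, handle in the notch, blade on the plate, within 20 mm of home, level within 6 degrees, pointing as before (all of step 3 and height (world z) of panel above 0.019 m and x of panel in the frame of board below 0.1 m and y of panel in the frame of board between -0.045 and 0.045 m and linear speed of each of panel, spatula below 0.02 m/s and distance between spatula and rest_home below 0.02 m and angle between spatula's own z axis and vertical below 0.1 rad and x of blade_tip in the frame of rest above 0.14 m); the robot touches nothing.
It fails at once if The blade is pressed on the turning board with more than 25 N (contact force between spatula and board above 25 N).
It fails at once if The spatula pushes the panel with more than 25 N (contact force between spatula and panel above 25 N).
It fails at once if The spatula pushes the panel with more than 20 N while it lies flat face up (contact force between spatula and panel above 20 N and angle between panel's own z axis and vertical below 0.05 rad).
It fails at once if The gripper or arm touches the panel (contact force between any of the fingers, the arm and panel above 0.3 N).
It fails at once if A bystander is moved more than 25 mm (distance of any of paint_a, paint_b, jar, tape, offcut, brush, mug from where it was at the start of the episode above 0.025 m).
It also fails if it takes over 64 s, if anything falls off the work surface, if the arm or the gripper's body presses on something with over 40 N, if the wrist force passes 120 N, or if a joint passes its speed limit or range.

## Robot

A 6-joint arm with a two-finger parallel gripper is mounted at the origin on the work surface. World frame = base frame: x ahead of the robot, y to its left, z up, the work surface at z = 0. Lengths are in m, angles in rad, forces in N, time in s.
With the tool pointing down it reaches from about 0.275 to 1 m from the base axis. Payload 8.4 kg.
Tool frame: the origin (TCP) lies midway between the tips of the shut fingers; the grasp point (between the pads) lies 19 mm behind it; z points along the fingers, y is the direction in which the jaws open and shut (so a half turn about z gives the same grasp; the last joint's range is limited). The gripper opens to 85 mm and grips with 20 to 120 N. Pads are 22 mm wide; open, the fingers measure 114 mm over their backs; the gripper's body (76 mm by 85 mm) begins 54 mm behind the grasp point. The pads swing forward as they close: fully open they stand 13 mm farther back than shut.
Start: joints at [1.166, 0.353, 1.633, -0, 1.155, -0.002], TCP at [0.245, 0.575, 0.231] pointing down, gripper open.
Joint ranges: [-2.63, 2.63], [-0.92, 2.1], [0.06, 2.66], [-1.3, 4.44], [0, 2.69], [-3.02, 3.02]. Speed limits (rad/s): [2.22, 2.22, 2.79, 3.14, 3.14, 3.14].

## Interface

Orientations are given as a unit quaternion [w, x, y, z].
In Python, from rig import bot gives the robot as it stands.
- The arm moves only by the shell command python3 -m handwheel 'ROWS' [FORCE]. ROWS is JSON, a list of rows, each a list of 5 numbers: the shift along the world's x, y, z in m, then the turn about the world's z in degrees, then the gripper command: -1 is fully open, 1 is shut, values between are in proportion. A call has 1 to 20 rows; each row shifts and turns the pose as measured when the row begins; what a row does not reach is not made up. A row lasts 1/12 s, in which the tool goes at most 41.7 mm and 7.16 degrees, less where a joint would pass 70% of its speed; a pose out of reach is approached as far as the arm can. A call with a gripper value outside its range is refused whole. The fingers move at their own pace and stop on an object; FORCE is the grip in N (left out, the last holds). Time passes only in rows, so rows that do not move let the fingers close. It gives the time, the measured TCP pose, the force and the opening at its end, in the units of the state.
- bot.read_state(): the state, without advancing time (a new reading comes with each control period).
- bot.grab_frame(name): name is "side" or "top" or "wrist"; returns a dict with "img" (420x560x3 uint8, blue, green, red), "fx", "fy", "cx", "cy" (pixels), "pose" (4x4, takes a point from camera to world coordinates). Camera axes: x right, y up, looking along -z (the intrinsics and any distortion apply to the point x, -y, -z); pixel columns grow to the right and rows downward; lengths in m; the calibration is good to about 2 mm. A picture is of the moment at which its call begins. There is no depth.
- bot.finish_job(): hands the job in, once; it reports no verdict.
The state is a dict: "clock": time; "joint_pos": joint angles; "dq": joint speeds; "joint_torque": joint torques, N m; "tool_pos": TCP position; "ee_rot": TCP orientation; "wrist_force": force on the tool from outside, world axes, zero at the start; "ft_torque": the same for the moment, N m; "grip_width": finger opening in m.
Only numpy, scipy, OpenCV 4.12 (cv2) and the standard library are available. Lean on these libraries where they do the work, as an engineer would, in place of code of your own. Each camera call takes 0.05 s, during which the arm holds its last target. There are 200 camera calls.

## Working session

There is one attempt and no reset: what is moved stays moved. The work goes in short steps, Python scripts to look and compute and a shell command to move; the robot and the scene stay as the last step left them, time stands still between calls to the robot, and variables do not carry over. Pictures are saved under pics/ and viewed, about 8 in all and at most 12, crops included, and the job is handed in when it is done.

```bash
mkdir -p pics; cat > h.py <<'E'
import numpy as np,cv2
from rig import bot
def snap(name,out):
    f=bot.grab_frame(name); cv2.imwrite(f'pics/{out}.png',f['img'])
    np.savez(f'pics/{out}.npz',**{k:np.array(v) for k,v in f.items()}); return f
def load(out): return np.load(f'pics/{out}.npz')
def w(f,u,v,z):
    P=f['pose']; d=P[:3,:3]@np.array([(u-f['cx'])/f['fx'],-(v-f['cy'])/f['fy'],-1]); o=P[:3,3]
    return o+d*(z-o[2])/d[2]
def px(f,p):
    P=f['pose']; q=P[:3,:3].T@(np.array(p)-P[:3,3]); return np.array([f['cx']+f['fx']*q[0]/-q[2],f['cy']-f['fy']*q[1]/-q[2]])
E
python3 - <<'E'
from h import *
a=snap('top','top0'); b=snap('side','side0')
print([k for k in a]); print(a['pose'].round(3),a['fx'],b['pose'].round(3),b['fx']); s=bot.read_state(); print(s)
cv2.imwrite('pics/top0b.png',cv2.resize(a['img'],(800,600),interpolation=cv2.INTER_CUBIC))
E
```

```text
['img', 'fx', 'fy', 'cx', 'cy', 'pose']
[[ 0.014  0.987 -0.158  0.304]
 [-1.     0.012 -0.01   0.081]
 [-0.008  0.159  0.987  1.607]
 [ 0.     0.     0.     1.   ]] 525.8328893513892 [[ 0.983  0.103 -0.154  0.321]
 [-0.185  0.627 -0.757 -0.975]
 [ 0.018  0.772  0.635  0.97 ]
 [ 0.     0.     0.     1.   ]] 545.0721482825735
{'clock': 0.1, 'joint_pos': array([ 1.16562136e+00,  3.53570431e-01,  1.63401875e+00, -2.63348053e-05,
        1.15521787e+00, -2.37428418e-03]), 'dq': array([-0.00042834, -0.00196663, -0.00123572, -0.00095247, -0.00054452,
        0.00093692]), 'joint_torque': array([-1.03198123e-03, -6.06356621e+01, -3.42820716e+01,  2.84686024e-05,
        3.80170692e-03,  1.76737029e-05]), 'tool_pos': array([0.2448295 , 0.57460677, 0.23065959]), 'ee_rot': array([-1.11082798e-04,  2.00036309e-01,  9.79788297e-01, -5.97072102e-04]), 'wrist_force': array([-0.21518094,  0.62854452, -0.00285278]), 'ft_torque': array([-0.01004198, -0.01332002, -0.01965771]), 'grip_width': 0.08551446882382245}
```

View pics/top0b.png

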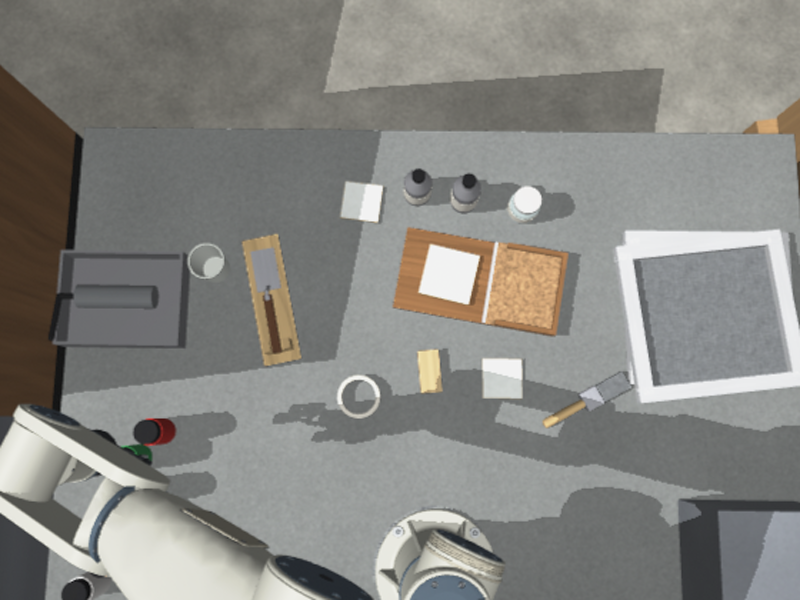

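View pics/side0.png

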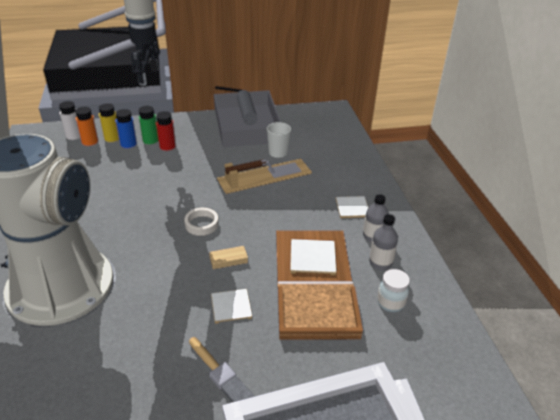

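The top view shows the rest at about (270,300), with the blade pointing image-up. The board is at (480,280) with its cork to the right, the panel at (450,273), and the bystanders are clear. I'll enlarge both areas.

```bash
python3 - <<'E'
from h import *
a=load('top0'); im=a['img']
c1=cv2.resize(im[155:265,160:220],None,fx=5,fy=5,interpolation=cv2.INTER_CUBIC)
c2=cv2.resize(im[150:240,268:408],None,fx=3.5,fy=3.5,interpolation=cv2.INTER_CUBIC)
o=np.zeros((560,800,3),np.uint8); o[:550,:300]=c1; o[:315,305:305+490]=c2; cv2.imwrite('pics/c.png',o)
E
```

```text
(no output)
```

View pics/c.png

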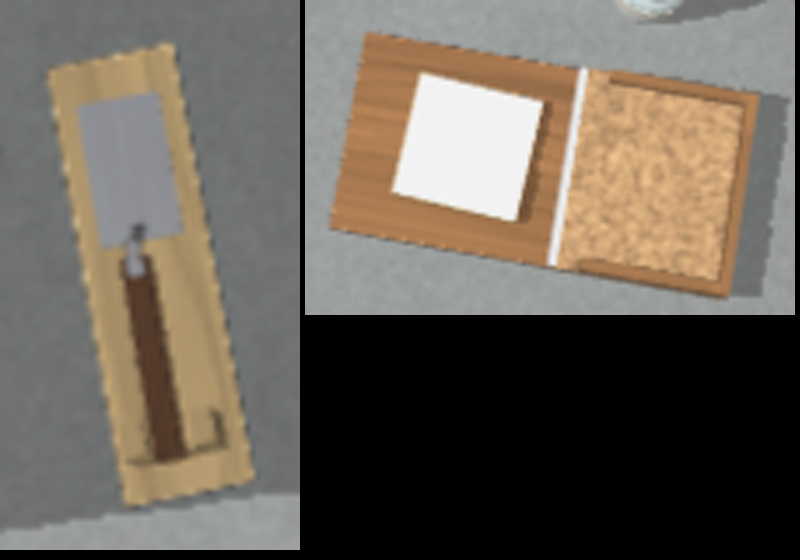

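```bash
cat >> h.py <<'E'
def m(f,pts,s,x0,u0,v0,z): return np.array([w(f,u0+(x-x0+.5)/s-.5,v0+(y+.5)/s-.5,z)[:2] for x,y in pts])
E
python3 - <<'E'
from h import *
a=load('top0')
A=lambda p,z:m(a,p,5,0,160,155,z); B=lambda p,z:m(a,p,3.5,305,268,150,z)
ang=lambda v:np.degrees(np.arctan2(v[1],v[0]))
r=A([(48,72),(174,44),(254,478),(126,505)],.006); ax=(r[0]+r[1]-r[2]-r[3])/2;L=np.linalg.norm(ax);ax/=L
print('rest',r.mean(0)-.05*ax,ang(ax),L,np.linalg.norm(r[0]-r[1]))
b=A([(78,105),(157,92),(183,235),(103,247)],.008); x=(b[0]+b[1]-b[2]-b[3])/2
print('blade c',b.mean(0),ang(x),np.linalg.norm(x), 'tip',(b[0]+b[1])/2)
h=A([(170,458),(139,262)],.059); print('handle',h,ang(h[1]-h[0]),np.linalg.norm(h[1]-h[0]), 'origin',h[0]+(h[1]-h[0])*70/125)
p=B([(422,73),(543,100),(518,221),(392,193)],.023); x=(p[1]+p[2]-p[0]-p[3])/2
print('panel',p.mean(0),ang(x),np.linalg.norm(x))
f=B([(367,32),(330,229)],.012); d=B([(758,93),(728,297)],.031)
# rear edge at -200, far end +150
F=f.mean(0);D=d.mean(0);bx=D-F;L=np.linalg.norm(bx);bx/=L;by=np.array([-bx[1],bx[0]])
print('board len',L,ang(bx),'w',np.linalg.norm(f[0]-f[1]),np.linalg.norm(d[0]-d[1]),'origin',F+.2*bx, ang(f[0]-f[1])-90,ang(d[0]-d[1])-90)
o=F+(L-.15)*bx*.5+.2*bx*.5
o=(F+.2*bx+D-.15*bx)/2
q=p.mean(0)-o; print('o',o,'panel in board',q@bx,q@by)
l=B([(587,68),(557,265),(580,68),(549,265)],.019); print('lip',[( (i-o)@bx,(i-o)@by) for i in l])
for n,(u,v,z) in dict(mug=(205,250,.09)).items(): print(n,w(a,u*.7,v*.7,z))
E
```

```text
rest [0.50715006 0.34733213] 12.410578514120665 0.27678566153460726 0.08046796958008301
blade c [0.61985584 0.37257115] 12.236531530404644 0.09198802902568956 tip [0.66480492 0.38231948]
handle [[0.43656562 0.33271059]
 [0.55352904 0.35571921]] 11.128917998191541 0.11920501829817284 origin [0.50206513 0.34559542]
panel [ 0.61237324 -0.02586086] -102.10875988080787 0.11058869196363666
board len 0.3471997716467386 -99.39104779407812 w 0.1804720746246798 0.18210343654449743 origin [ 0.59565992 -0.11785493] -99.75179021608152 -99.44655621249463
o [ 0.59588838 -0.11647358] panel in board -0.09208816426430386 0.0014784881133137692
lip [(np.float64(-0.0007362957259334039), np.float64(0.09017479516871535)), (np.float64(0.0007834655865270103), np.float64(-0.0877305827870268)), (np.float64(-0.0068203183386848516), np.float64(0.08909431786133237)), (np.float64(-0.006051821172888657), np.float64(-0.08895069091805712))]
mug [0.64281116 0.48409848 0.09      ]
```

```bash
python3 -m handwheel '[[0.026,-0.0228,0,3.5,-1],[0.026,-0.0228,0,3.5,-1],[0.026,-0.0228,0,3.5,-1],[0.026,-0.0228,0,3.5,-1],[0.026,-0.0228,0,3.5,-1],[0.026,-0.0228,0,3.5,-1],[0.026,-0.0228,0,3.5,-1],[0.026,-0.0228,0,3.5,-1],[0.026,-0.0228,0,3.5,-1],[0.026,-0.0228,0,3.5,-1],[0,0,0,0,-1]]' 60
python3 - <<'E'
from h import *
f=snap('wrist','w0'); s=bot.read_state(); print(s['clock'],s['tool_pos'],s['ee_rot'],f['pose'].round(3),f['fx'])
E
```

```text
clock: 1.02
tool_pos: [0.5111, 0.3348, 0.2267]
ee_rot: [-0.002, -0.123, 0.992, -0.003]
wrist_force: [-0.2, 0.8, -0.0]
grip_width: 0.0854
1.0667 [0.50926726 0.33611698 0.22650675] [-0.00263155 -0.12084864  0.99266335 -0.00285654] [[-0.243 -0.934 -0.262  0.445]
 [ 0.97  -0.235 -0.06   0.319]
 [-0.006 -0.269  0.963  0.37 ]
 [ 0.     0.     0.     1.   ]] 334.1693857477412
```

View pics/w0.png

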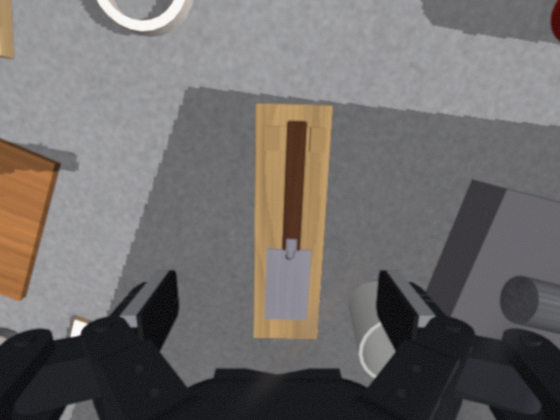

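```bash
python3 - <<'E'
from h import *
a=load('w0')
ang=lambda v:np.degrees(np.arctan2(v[1],v[0]))
r=np.array([w(a,*p,.006)[:2] for p in [(255,338),(317,338),(332,105),(256,104)]]);ax=(r[0]+r[1]-r[2]-r[3])/2;L=np.linalg.norm(ax);ax/=L
print('rest',r.mean(0)-.05*ax,ang(ax),L)
h=np.array([w(a,*p,.059)[:2] for p in [(297,121),(291,240)]]);print('h',h,ang(h[1]-h[0]),np.linalg.norm(h[1]-h[0]),h[0]+(h[1]-h[0])*.56)
b=np.array([w(a,*p,.008)[:2] for p in [(266,319),(309,320),(312,250),(266,248)]]);print('tip',b[:2].mean(0),ang(b[0]+b[1]-b[2]-b[3]))
t=b[:2].mean(0); print(t-.165*np.array([np.cos(.2145),np.sin(.2145)]))
E
```

```text
rest [0.51026168 0.34927152] 12.741703935459913 0.27881132262789554
h [[0.43909602 0.3342272 ]
 [0.54936309 0.35755912]] 11.94725845367889 0.11270850291845821 [0.50084558 0.34729307]
tip [0.66772117 0.385908  ] 13.432508626606152
[0.50650249 0.35078628]
```

```bash
python3 -m handwheel '[[-0.002,0.012,0,-1.5,-1],[0,0,-0.03,0,-1],[0,0,-0.03,0,-1],[0,0,-0.03,0,-1],[0,0,-0.03,0,-1],[0,0,-0.03,0,-1],[0,0,-0.015,0,-1],[0,0,0,0,-1]]'
```

```text
clock: 1.73
tool_pos: [0.5021, 0.3529, 0.0561]
ee_rot: [-0.002, -0.103, 0.995, -0.001]
wrist_force: [-0.7, -0.4, 0.0]
grip_width: 0.0854
```

```bash
python3 -m handwheel '[[0.005,-0.004,-0.012,0.5,-1],[0,0,-0.012,0,-1],[0,0,0,0,-1],[0,0,0,0,-1]]'
```

```text
clock: 2.07
tool_pos: [0.5065, 0.3505, 0.0312]
ee_rot: [-0.002, -0.108, 0.994, -0.001]
wrist_force: [-0.6, -0.5, 0.9]
grip_width: 0.0855
```

```bash
python3 -m handwheel '[[0,0,0,0,1],[0,0,0,0,1],[0,0,0,0,1],[0,0,0,0,1],[0,0,0,0,1],[0,0,0,0,1],[0,0,0,0,1],[0,0,0,0,1],[0,0,0,0,1],[0,0,0,0,1]]' 100
```

```text
clock: 2.9
tool_pos: [0.5087, 0.3519, 0.0356]
ee_rot: [0.0, -0.107, 0.994, 0.001]
wrist_force: [0.0, -0.8, -1.3]
grip_width: 0.0159
```

```bash
python3 -m handwheel '[[0,0,0.01,0,1],[0,0,0.02,0,1],[0,0,0.035,0,1],[0,0,0.035,0,1],[0,0,0.035,0,1],[0,0,0.035,0,1],[0,0,0.025,0,1],[0,0,0.01,0,1]]' 120 && python3 -m handwheel '[[0.009,-0.0083,0,-7,1],[0.009,-0.0083,0,-7,1],[0.009,-0.0083,0,-7,1],[0.009,-0.0083,0,-7,1],[0.009,-0.0083,0,-7,1],[0.009,-0.0083,0,-7,1],[0.009,-0.0083,0,-7,1],[0.009,-0.0083,0,-7,1],[0.009,-0.0083,0,-7,1],[0.009,-0.0083,0,-7,1],[0.009,-0.0083,0,-7,1],[0.009,-0.0083,0,-7,1],[0.009,-0.0083,0,-7,1],[0.009,-0.0083,0,-7,1],[0.009,-0.0083,0,-7,1],[0.009,-0.0083,0,-7,1],[0,0,0,0,1]]'
```

```text
clock: 3.57
tool_pos: [0.5033, 0.3483, 0.2486]
ee_rot: [-0.004, -0.107, 0.994, -0.002]
wrist_force: [-0.3, -0.3, -1.3]
grip_width: 0.0156
clock: 4.98
tool_pos: [0.6477, 0.2076, 0.2431]
ee_rot: [-0.006, 0.78, 0.626, -0.003]
wrist_force: [-0.3, 0.0, -1.3]
grip_width: 0.0158
```

```bash
python3 -m handwheel '[[0.006,0.012,0,2.8,1],[0,0,-0.03,0,1],[0,0,-0.03,0,1],[0,0,-0.03,0,1],[0,0,-0.03,0,1],[0,0,-0.03,0,1],[0,0,-0.01,0,1],[0,0,0,0,1]]'
python3 - <<'E'
from h import *
a=snap('top','t1'); b=snap('side','s1'); s=bot.read_state(); print(s['tool_pos'],s['ee_rot'],s['wrist_force'])
P=(.62,.03,.02)
o=np.zeros((600,800,3),np.uint8)
u,v=px(a,P).astype(int); print('top',u-50,v-37); o[:300,:400]=cv2.resize(a['img'][v-37:v+38,u-50:u+50],(400,300),interpolation=cv2.INTER_CUBIC)
u,v=px(b,P).astype(int); print('side',u-66,v-50); o[:600,400:]=cv2.resize(b['img'][v-75:v+75,u-50:u+50],(400,600),interpolation=cv2.INTER_CUBIC)
print(u-50,v-75)
cv2.imwrite('pics/c2.png',o)
E
```

```text
clock: 5.65
tool_pos: [0.6494, 0.2218, 0.076]
ee_rot: [-0.007, 0.754, 0.657, -0.003]
wrist_force: [0.0, -0.5, -1.0]
grip_width: 0.0155
[0.65075918 0.22213341 0.07855231] [-0.00598652  0.75407912  0.656753   -0.00208124] [-0.16227751  0.05616838 -1.79553539]
top 246 152
side 243 190
259 165
```

View pics/c2.png

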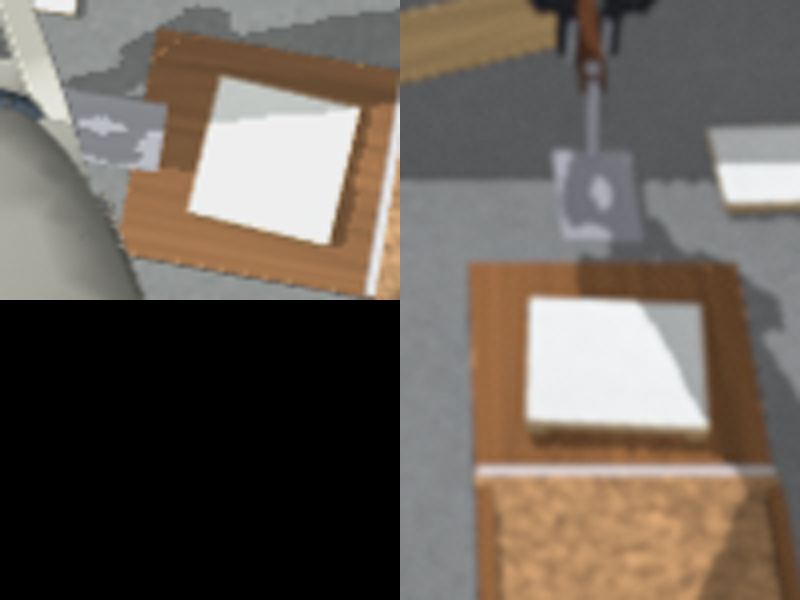

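```bash
python3 - <<'E'
from h import *
a=load('t1')
b=m(a,[(166,104),(157,171),(70,90),(80,160)],4,0,246,152,.05); b2=m(load('s1'),[(561,240),(639,241)],4,400,259,165,.05)
o=np.array([.596,-.1165]);th=np.radians(-99.5);bx=np.array([np.cos(th),np.sin(th)]);by=np.array([-bx[1],bx[0]])
f=lambda q:((q-o)@bx,(q-o)@by)
for q in (b[:2].mean(0),b2.mean(0)): print(q,f(q))
d=b[0]-b[1];print(np.linalg.norm(d),np.degrees(np.arctan2(d[1],d[0]))-90)
t=np.array([.6508,.2221]); print('tcp',f(t)); ee=np.degrees(np.arctan2(.65675,.75408)); print('yaw', 12.5+2*(ee-96.14))
p=m(a,[(219,76),(360,106),(330,245),(189,212)],4,0,246,152,.023);x=p[1]+p[2]-p[0]-p[3];print('panel',f(p.mean(0)),np.degrees(np.arctan2(x[1],x[0])))
E
```

```text
[0.62297969 0.06174708] (np.float64(-0.18025546024429331), np.float64(-0.002809578262189748))
[0.62329142 0.05896916] (np.float64(-0.17756708400122984), np.float64(-0.0020436342640705986))
0.0520379680013766 -96.91752447794346
tcp (np.float64(-0.3430009134816717), np.float64(-0.0018366683801851224))
yaw -97.67290910463893
panel (np.float64(-0.09264433293802057), np.float64(0.0011183621057679236)) -102.14449707840294
```

```bash
python3 -m handwheel '[[0.007,-0.001,-0.02,-2,1],[0,0,-0.01,0,1],[0,0,0,0,1],[0,0,0,0,1]]'; for i in 1; do python3 -m handwheel '[[0,0,-0.002,0,1],[0,0,0,0,1]]'; done
```

```text
clock: 6.08
tool_pos: [0.6624, 0.2233, 0.056]
ee_rot: [-0.004, 0.764, 0.645, 0.003]
wrist_force: [0.5, 0.1, -1.5]
grip_width: 0.0158
clock: 6.25
tool_pos: [0.6634, 0.2238, 0.0568]
ee_rot: [-0.004, 0.764, 0.646, 0.005]
wrist_force: [-1.0, -0.7, -1.1]
grip_width: 0.0156
```

```bash
python3 -m handwheel '[[-0.006,0.001,-0.008,0,1],[0,0,0,0,1]]'; for i in 1 2; do python3 -m handwheel '[[0,0,-0.003,0,1],[0,0,0,0,1]]'; done
```

```text
clock: 6.42
tool_pos: [0.6578, 0.2251, 0.0502]
ee_rot: [-0.003, 0.764, 0.646, 0.006]
wrist_force: [-0.5, -0.7, -2.0]
grip_width: 0.0158
clock: 6.58
tool_pos: [0.6573, 0.2253, 0.0472]
ee_rot: [-0.003, 0.763, 0.646, 0.006]
wrist_force: [-0.1, 0.1, -2.2]
grip_width: 0.0153
clock: 6.75
tool_pos: [0.6572, 0.2254, 0.0439]
ee_rot: [-0.003, 0.763, 0.646, 0.006]
wrist_force: [-0.0, -0.1, 0.3]
grip_width: 0.0156
```

```bash
for i in 1 2; do python3 -m handwheel '[[0,0,-0.0015,0,1],[0,0,0,0,1]]'; done
```

```text
clock: 6.92
tool_pos: [0.6575, 0.2254, 0.0422]
ee_rot: [-0.003, 0.763, 0.646, 0.006]
wrist_force: [-0.7, -1.4, 0.1]
grip_width: 0.0156
clock: 7.08
tool_pos: [0.6578, 0.2256, 0.0411]
ee_rot: [-0.003, 0.763, 0.646, 0.006]
wrist_force: [-1.4, 0.4, 1.6]
grip_width: 0.0156
```

```bash
python3 -m handwheel '[[-0.0016,-0.0099,0.0008,0,1],[-0.0016,-0.0099,0,0,1],[-0.0016,-0.0099,0,0,1],[0,0,0,0,1]]'
```

```text
clock: 7.42
tool_pos: [0.6531, 0.1936, 0.0425]
ee_rot: [-0.003, 0.763, 0.647, 0.007]
wrist_force: [0.4, -1.5, -0.9]
grip_width: 0.0155
```

```bash
python3 -m handwheel '[[-0.0012,-0.0069,-0.0003,0,1],[-0.0012,-0.0069,0,0,1],[0,0,0,0,1]]'; python3 -m handwheel '[[-0.0012,-0.0069,0,0,1],[-0.0008,-0.0049,0,0,1],[0,0,0,0,1]]'
```

```text
clock: 7.67
tool_pos: [0.6504, 0.177, 0.0424]
ee_rot: [-0.002, 0.763, 0.646, 0.007]
wrist_force: [0.3, -1.4, 0.1]
grip_width: 0.0156
clock: 7.92
tool_pos: [0.6483, 0.1636, 0.0425]
ee_rot: [-0.002, 0.763, 0.646, 0.007]
wrist_force: [0.4, -0.3, 0.4]
grip_width: 0.0158
```

```bash
python3 - <<'E'
from h import *
a=snap('top','t2'); b=snap('side','s2'); s=bot.read_state(); print(s['tool_pos'],s['ee_rot'],s['wrist_force'])
P=(.612,-.03,.02)
o=np.zeros((600,800,3),np.uint8)
for i,(f,n) in enumerate(((a,'top'),(b,'side'))):
    u,v=px(f,P).astype(int); print(n,u-40,v-60); o[:,400*i:400*i+400]=cv2.resize(f['img'][v-60:v+60,u-40:u+40],(400,600),interpolation=cv2.INTER_CUBIC)
cv2.imwrite('pics/c3.png',o)
E
```

```text
[0.64830016 0.16412909 0.04238952] [-0.00244698  0.76337203  0.64591753  0.00690703] [-0.12349007 -1.22921383  1.10153315]
top 275 131
side 271 197
```

View pics/c3.png

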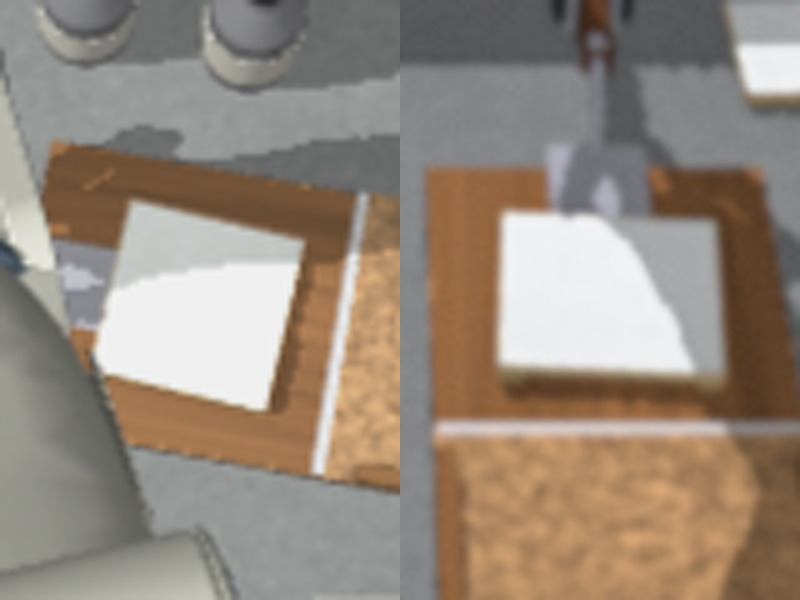

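```bash
python3 -m handwheel '[[-0.0008,-0.0049,0,0,1],[-0.0008,-0.0049,0,0,1],[0,0,0,0,1]]'; python3 -m handwheel '[[-0.0006,-0.0035,0,0,1],[-0.0006,-0.0035,0,0,1],[0,0,0,0,1]]';python3 -m handwheel '[[-0.0006,-0.0035,0,0,1],[-0.0006,-0.0035,0,0,1],[0,0,0,0,1]]'
```

```text
clock: 8.27
tool_pos: [0.6467, 0.1543, 0.0424]
ee_rot: [-0.002, 0.763, 0.646, 0.007]
wrist_force: [0.2, -1.2, -0.4]
grip_width: 0.0158
clock: 8.52
tool_pos: [0.6456, 0.147, 0.0425]
ee_rot: [-0.003, 0.763, 0.646, 0.007]
wrist_force: [-1.0, -0.5, -0.1]
grip_width: 0.0155
clock: 8.77
tool_pos: [0.6444, 0.1396, 0.0427]
ee_rot: [-0.003, 0.763, 0.646, 0.008]
wrist_force: [0.5, -0.5, 0.2]
grip_width: 0.0158
```

```bash
for i in 1 2 3; do python3 -m handwheel '[[-0.0005,-0.003,-0.0002,0,1],[0,0,0,0,1]]' | grep -E 'pos|wrist'; done
```

```text
tool_pos: [0.6439, 0.1361, 0.0425]
wrist_force: [0.3, 0.3, 0.7]
tool_pos: [0.6434, 0.1328, 0.0423]
wrist_force: [0.3, -0.7, 1.1]
tool_pos: [0.6429, 0.1295, 0.0422]
wrist_force: [-0.3, -1.1, 0.1]
```

```bash
for i in 1 2; do python3 -m handwheel '[[-0.0004,-0.0025,0,0,1],[0,0,0,0,1]]' | grep -E 'pos|wrist'; done
```

```text
tool_pos: [0.6425, 0.1267, 0.0422]
wrist_force: [-0.0, -1.2, 0.2]
tool_pos: [0.6421, 0.1239, 0.0422]
wrist_force: [0.9, -0.9, 1.9]
```

```bash
python3 -m handwheel '[[-0.0004,-0.0025,0,0,1],[0,0,0,0,1]]' | grep -E 'pos|wrist'
```

```text
tool_pos: [0.6416, 0.1212, 0.0422]
wrist_force: [-0.8, -1.3, -0.1]
```

```bash
for i in 1 2; do python3 -m handwheel '[[-0.0003,-0.002,0,0,1],[0,0,0,0,1]]' | grep -E 'pos|wrist'; done
```

```text
tool_pos: [0.6413, 0.119, 0.0423]
wrist_force: [0.7, -0.8, -0.6]
tool_pos: [0.6416, 0.1188, 0.0429]
wrist_force: [-0.8, -1.1, 0.3]
```

```bash
python3 - <<'E'
from h import *
a=snap('top','t3'); b=snap('side','s3'); s=bot.read_state(); print(s['tool_pos'],s['ee_rot'],s['wrist_force'])
P=(.612,-.05,.02)
o=np.zeros((600,800,3),np.uint8)
for i,(f,n) in enumerate(((a,'top'),(b,'side'))):
    u,v=px(f,P).astype(int); print(n,u-40,v-60); o[:,400*i:400*i+400]=cv2.resize(f['img'][v-60:v+60,u-40:u+40],(400,600),interpolation=cv2.INTER_CUBIC)
cv2.imwrite('pics/c4.png',o)
E
```

```text
[0.64156807 0.11868142 0.04273045] [-0.0029138   0.76332351  0.64594449  0.00918902] [-0.43171388  4.48754679  2.70817593]
top 282 131
side 273 202
```

View pics/c4.png

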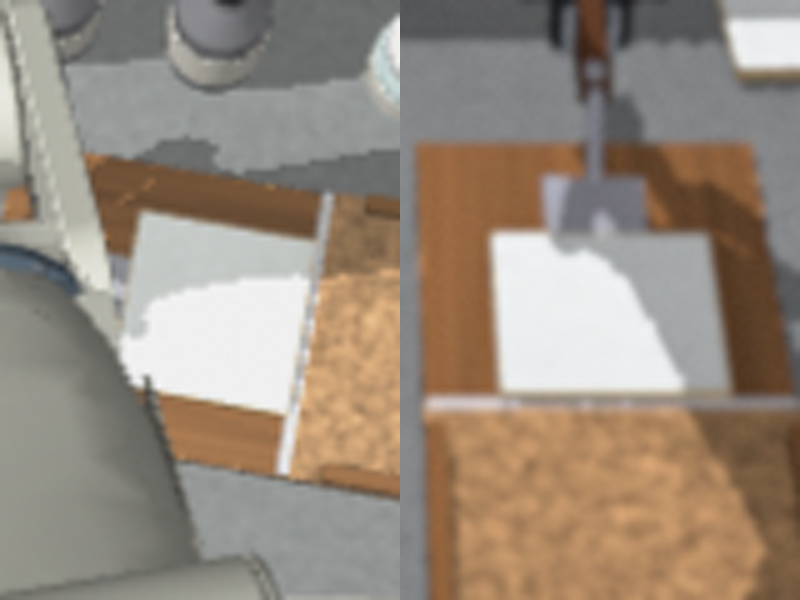

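```bash
python3 -m handwheel '[[-0.0003,-0.0018,0,0,1],[-0.0003,-0.0018,0,0,1]]'; python3 -m handwheel '[[-0.0004,-0.002,0,0,1],[-0.0004,-0.002,0,0,1],[-0.0004,-0.002,0,0,1]]'
```

```text
clock: 10.37
tool_pos: [0.642, 0.1182, 0.0436]
ee_rot: [-0.004, 0.764, 0.645, 0.012]
wrist_force: [-0.5, 12.5, 4.5]
grip_width: 0.0153
clock: 10.62
tool_pos: [0.6422, 0.1178, 0.0452]
ee_rot: [-0.006, 0.765, 0.644, 0.015]
wrist_force: [-1.0, 12.3, 3.9]
grip_width: 0.0154
```

```bash
python3 - <<'E'
from h import *
a=snap('top','t4'); b=snap('side','s4'); s=bot.read_state(); print(s['tool_pos'],s['ee_rot'],s['wrist_force'])
o=np.zeros((600,800,3),np.uint8)
P=(.605,-.08,.02)
for i,(f,n) in enumerate(((a,'top'),(b,'side'))):
    u,v=px(f,P).astype(int); u0=u-25;v0=v-37;print(n,u0,v0); o[:,400*i:400*i+400]=cv2.resize(f['img'][v0:v0+75,u0:u0+50],(400,600),interpolation=cv2.INTER_CUBIC)
cv2.imwrite('pics/c5.png',o)
E
```

```text
[0.64213083 0.1178049  0.04529537] [-0.0059313   0.76456449  0.64433485  0.01544552] [-0.47233841 12.14512653  4.79703097]
top 307 157
side 288 234
```

View pics/c5.png

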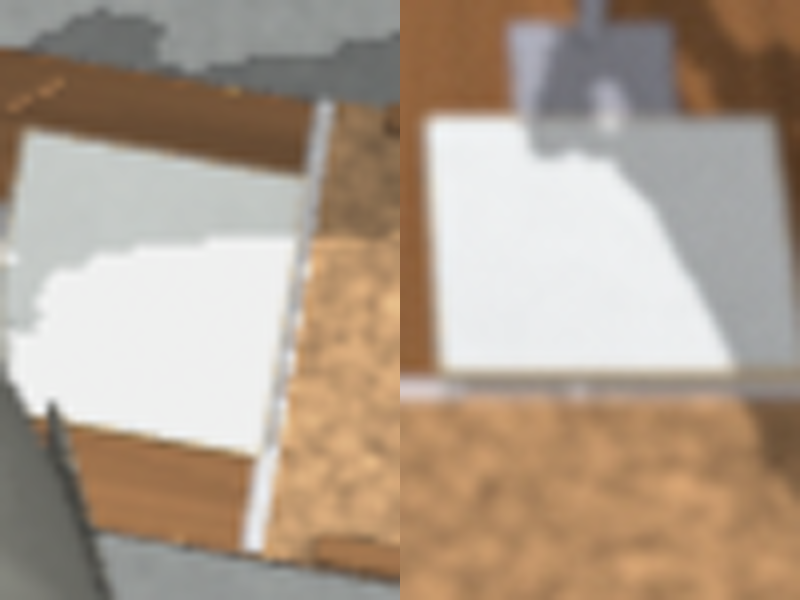

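Seven views used. The panel edge is square on the lip and the wrist reads 12 N. Next I lever it to about 30° with the tip following the computed arc.

```bash
python3 -m handwheel '[[0.0002,0.001,0.003,0,1],[-0.0001,-0.0005,0.008,0,1],[-0.0001,-0.0005,0.008,0,1]]';  python3 -m handwheel '[[-0.0004,-0.002,0.008,0,1],[-0.0004,-0.0025,0.008,0,1],[0,0,0,0,1]]'
python3 - <<'E'
from h import *
b=snap('side','s5'); a=snap('top','t5'); s=bot.read_state(); print(s['tool_pos'],s['ee_rot'],s['wrist_force'])
P=(.612,-.04,.04);o=np.zeros((600,800,3),np.uint8)
for i,(f,n) in enumerate(((a,'top'),(b,'side'))):
    u,v=px(f,P).astype(int); u0=u-40;v0=v-60;print(n,u0,v0); o[:,400*i:400*i+400]=cv2.resize(f['img'][v0:v0+120,u0:u0+80],(400,600),interpolation=cv2.INTER_CUBIC)
cv2.imwrite('pics/c6.png',o)
E
```

```text
clock: 10.97
tool_pos: [0.6402, 0.1177, 0.0629]
ee_rot: [-0.007, 0.764, 0.645, 0.014]
wrist_force: [0.5, -0.2, -1.6]
grip_width: 0.0156
clock: 11.22
tool_pos: [0.6399, 0.112, 0.0822]
ee_rot: [-0.006, 0.764, 0.645, 0.014]
wrist_force: [-0.1, 1.1, -1.0]
grip_width: 0.0154
[0.63947224 0.11226919 0.08090725] [-0.00662314  0.76438627  0.64457934  0.01368391] [ 1.86344757  0.6099723  -1.65849692]
top 279 130
side 273 194
```

View pics/c6.png

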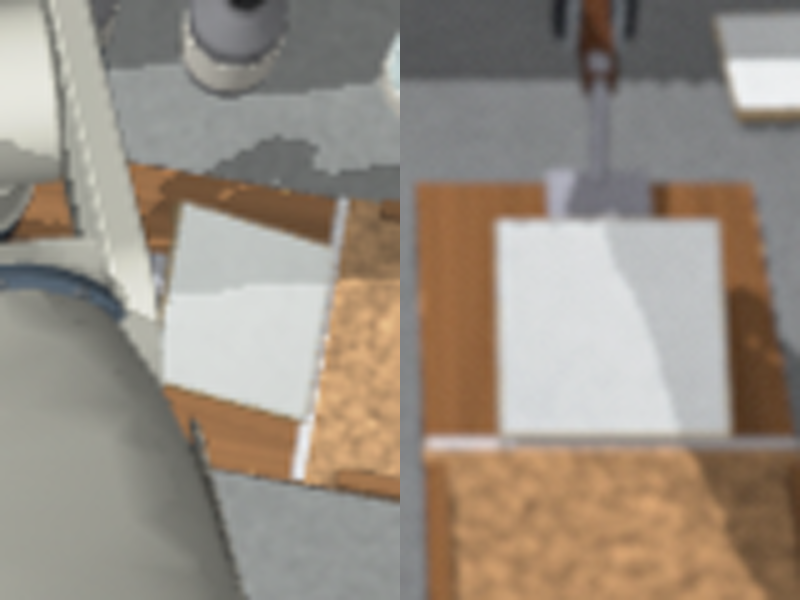

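The panel stands at about 30° on the blade, hinged on the lip. Next is the quick turn: the interface only offers turns about the vertical, so I yaw about the tip while driving the tip up and over.

```bash
python3 -m handwheel '[[-0.0005,-0.0044,0.008,0,1],[-0.0007,-0.0044,0.007,0,1],[0.0102,-0.0082,0.005,-4,1],[0.0102,-0.0082,0.005,-4,1]]';  python3 -m handwheel '[[-0.0126,-0.006,0.003,4,1],[-0.0126,-0.006,0.003,4,1]]'
```

```text
clock: 11.65
tool_pos: [0.6577, 0.0877, 0.1072]
ee_rot: [-0.006, 0.807, 0.59, 0.014]
wrist_force: [1.8, 1.7, 1.8]
grip_width: 0.0154
clock: 11.82
tool_pos: [0.6362, 0.0747, 0.1156]
ee_rot: [-0.006, 0.766, 0.643, 0.016]
wrist_force: [-0.5, 1.6, 1.1]
grip_width: 0.0158
```

```bash
python3 -m handwheel '[[-0.0015,-0.0089,-0.002,0,1],[-0.0015,-0.0089,-0.001,0,1],[-0.0015,-0.0089,0,0,1],[-0.0015,-0.0089,0,0,1]]';  python3 -m handwheel '[[-0.0012,-0.007,0,0,1],[-0.0012,-0.007,0,0,1],[0,0,0,0,1],[0,0,0,0,1]]'
python3 - <<'E'
from h import *
b=snap('side','s6'); a=snap('top','t6'); s=bot.read_state(); print(s['tool_pos'],s['ee_rot'],s['wrist_force'])
P=(.61,-.11,.04);o=np.zeros((600,800,3),np.uint8)
for i,(f,n) in enumerate(((a,'top'),(b,'side'))):
    u,v=px(f,P).astype(int); u0=u-40;v0=v-60;print(n,u0,v0); o[:,400*i:400*i+400]=cv2.resize(f['img'][v0:v0+120,u0:u0+80],(400,600),interpolation=cv2.INTER_CUBIC)
cv2.imwrite('pics/c7.png',o)
E
```

```text
clock: 12.15
tool_pos: [0.6287, 0.0358, 0.116]
ee_rot: [-0.005, 0.765, 0.644, 0.015]
wrist_force: [-0.9, -0.3, 1.2]
grip_width: 0.0157
clock: 12.48
tool_pos: [0.6256, 0.0172, 0.115]
ee_rot: [-0.005, 0.766, 0.642, 0.015]
wrist_force: [-0.0, 0.9, -2.0]
grip_width: 0.0155
[0.62557732 0.01766373 0.11500698] [-0.00546481  0.7662043   0.6424079   0.01460146] [ 0.5797004  -1.10407993 -0.88519238]
top 302 131
side 279 214
```

View pics/c7.png

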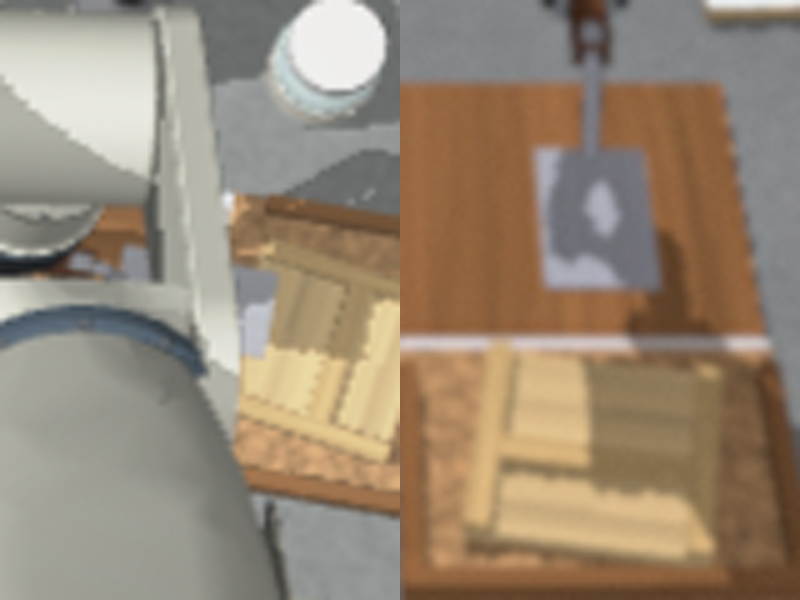

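Views used: 9. The panel lies face down on the cork, slightly turned. I'll take the spatula back now.

```bash
python3 -m handwheel '[[0.0016,0.01,0.02,0,1],[0.003,0.018,0.035,0,1],[0.003,0.018,0.035,0,1],[0.003,0.018,0.035,0,1],[0.003,0.018,0.01,0,1],[0.003,0.018,0,0,1],[0.003,0.018,0,0,1],[0.003,0.018,0,0,1],[0.002,0.018,0,0,1],[0.002,0.018,0,0,1],[0,0.018,0,0,1]]' && python3 -m handwheel '[[-0.009,0.0083,0,7,1],[-0.009,0.0083,0,7,1],[-0.009,0.0083,0,7,1],[-0.009,0.0083,0,7,1],[-0.009,0.0083,0,7,1],[-0.009,0.0083,0,7,1],[-0.009,0.0083,0,7,1],[-0.009,0.0083,0,7,1],[-0.009,0.0083,0,7,1],[-0.009,0.0083,0,7,1],[-0.009,0.0083,0,7,1],[-0.009,0.0083,0,7,1],[-0.009,0.0083,0,7,1],[-0.009,0.0083,0,7,1],[-0.009,0.0083,0,7,1],[0,0,0,0,1],[0,0,0,0,1]]'
```

```text
clock: 13.5
tool_pos: [0.6509, 0.2192, 0.2562]
ee_rot: [-0.007, 0.766, 0.643, 0.015]
wrist_force: [-0.2, -0.6, -0.8]
grip_width: 0.0158
clock: 14.92
tool_pos: [0.5047, 0.3642, 0.252]
ee_rot: [-0.019, -0.069, 0.997, 0.003]
wrist_force: [0.0, -0.2, -0.7]
grip_width: 0.0155
```

```bash
python3 -m handwheel '[[0.004,-0.012,-0.03,4.4,1],[0,0,-0.03,0,1],[0,0,-0.03,0,1],[0,0,-0.03,0,1],[0,0,0,0,1],[0,0,0,0,1]]'
python3 - <<'E'
from h import *
from scipy.spatial.transform import Rotation as R
q=lambda e:R.from_quat([e[1],e[2],e[3],e[0]])
s=bot.read_state(); print(s['tool_pos'],s['ee_rot'],s['wrist_force'])
D=q(s['ee_rot'])*q([0,-.107,.994,.001]).inv(); th=np.radians(12.5)
S=D.as_matrix()@R.from_euler('z',12.5,degrees=True).as_matrix()
print('spat x,y,z axes',S.T.round(4)); 
T=s['tool_pos']+D.apply(np.array([.509,.348,.051])-[.5087,.3519,.0356]); print('origin',T,'tip',T+S@[.165,0,-.045],'yaw',np.degrees(np.arctan2(S[1,0],S[0,0])))
b=snap('side','s7'); a=snap('top','t7')
o=np.zeros((600,800,3),np.uint8)
u,v=px(b,(.57,.36,.05)).astype(int); u0=u-50;v0=v-50; print('side',u0,v0); o[:400,:400]=cv2.resize(b['img'][v0:v0+100,u0:u0+100],(400,400),interpolation=cv2.INTER_CUBIC)
u,v=px(a,(.585,-.165,.02)).astype(int); u0=u-40;v0=v-40; print('top',u0,v0); o[:400,400:]=cv2.resize(a['img'][v0:v0+80,u0:u0+80],(400,400),interpolation=cv2.INTER_CUBIC)
cv2.imwrite('pics/c8.png',o)
E
```

```text
clock: 15.42
tool_pos: [0.5119, 0.3522, 0.1308]
ee_rot: [-0.016, -0.1, 0.995, 0.004]
wrist_force: [-0.2, 0.9, -0.3]
grip_width: 0.0156
[0.51187424 0.35220539 0.13081961] [-0.01553531 -0.1001948   0.99483917  0.00383079] [-0.15565238  0.89405617 -0.32806009]
spat x,y,z axes [[ 0.9787  0.2031 -0.0303]
 [-0.2029  0.9792  0.0089]
 [ 0.0315 -0.0025  0.9995]]
origin [0.51260554 0.3482629  0.14619433] tip [0.67267201 0.38188763 0.09621333] yaw 11.72374792477287
side 217 111
top 319 160
```

View pics/c8.png

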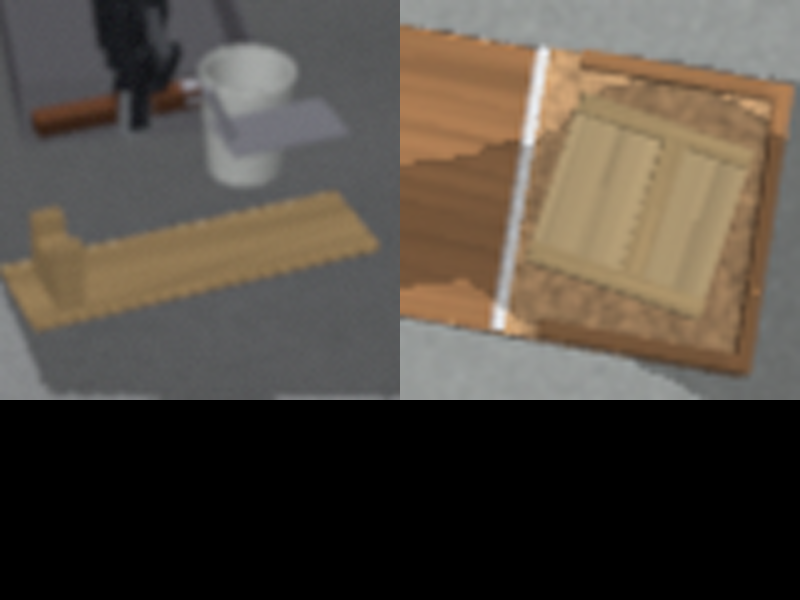

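```bash
python3 - <<'E'
from h import *
b=load('s7');c=lambda p:(px(b,p)-[217,111])*4
T=np.array([.5126,.3483,.1462]);S=np.array([[.9787,.2031,-.0303],[-.2029,.9792,.0089],[.0315,-.0025,.9995]])
for l in [(.165,.026,-.045),(.165,-.026,-.045),(.073,-.026,-.045),(-.07,0,0),(-.07,-.009,-.008)]: print(l,c(T+np.array(l)@S))
f=load('t7');o=np.array([.596,-.1165]);th=np.radians(-99.5);bx=np.array([np.cos(th),np.sin(th)]);by=np.array([-bx[1],bx[0]])
p=m(f,[(585,97),(755,155),(700,313),(530,255)],5,400,319,160,.028).mean(0)-o;print('panel',p@bx,p@by)
E
```

```text
(0.165, 0.026, -0.045) [319.9142892  106.92979277]
(0.165, -0.026, -0.045) [348.60798827 142.15856655]
(0.073, -0.026, -0.045) [234.17451096 163.08285655]
(-0.07, 0, 0) [ 35.44844128 124.06602216]
(-0.07, -0.009, -0.008) [ 39.59152272 140.33669349]
panel 0.0701473202738901 0.0009323660258127792
```

The spatula is still about level in the fingers and aligned over the rest. The panel is at board x ≈ 70 mm, y ≈ 1 mm. I'll lower it onto the rest.

```bash
python3 -m handwheel '[[-0.003,0,-0.02,0.7,1],[0,0,-0.02,0,1],[0,0,-0.02,0,1],[0,0,-0.01,0,1],[0,0,0,0,1],[0,0,0,0,1]]'; python3 -m handwheel '[[0,0,-0.005,0,1],[0,0,-0.005,0,1],[0,0,0,0,1]]'
```

```text
clock: 16.02
tool_pos: [0.517, 0.3573, 0.0727]
ee_rot: [-0.006, -0.105, 0.994, 0.009]
wrist_force: [-0.1, 0.2, -0.9]
grip_width: 0.0159
clock: 16.27
tool_pos: [0.5192, 0.3588, 0.0661]
ee_rot: [-0.004, -0.105, 0.994, 0.01]
wrist_force: [0.2, -0.1, -1.4]
grip_width: 0.0156
```

```bash
python3 -m handwheel '[[-0.0105,-0.0065,0,0.4,1],[0,0,0,0,1],[0,0,0,0,1]]'; cat > pred.py <<'E'
from h import *
from scipy.spatial.transform import Rotation as R
q=lambda e:R.from_quat([e[1],e[2],e[3],e[0]])
s=bot.read_state(); print(s['tool_pos'],s['ee_rot'],s['wrist_force'])
D=q(s['ee_rot'])*q([0,-.107,.994,.001]).inv()
S=D.as_matrix()@R.from_euler('z',12.5,degrees=True).as_matrix()
T=s['tool_pos']+D.apply(np.array([.509,.348,.051])-[.5087,.3519,.0356]); print(S.T.round(3),'origin',T,'tip',T+S@[.165,0,-.045],'rear',T+S@[-.07,0,-.008],'yaw',np.degrees(np.arctan2(S[1,0],S[0,0])))
E
python3 pred.py
```

```text
clock: 16.52
tool_pos: [0.5098, 0.353, 0.0676]
ee_rot: [-0.003, -0.108, 0.994, 0.011]
wrist_force: [0.2, -0.9, -0.5]
grip_width: 0.0156
[0.5098242  0.35299244 0.06757139] [-0.00257392 -0.10814079  0.99407523  0.0106485 ] [ 0.17363523 -0.93036782 -0.47729148]
[[ 0.976  0.219 -0.003]
 [-0.219  0.976  0.02 ]
 [ 0.007 -0.019  1.   ]] origin [0.51024365 0.34880699 0.08289347] tip [0.67092561 0.38572582 0.03741482] rear [0.44188043 0.33364904 0.07510193] yaw 12.6310245580689
```

```bash
python3 -m handwheel '[[-0.001,-0.001,-0.01,0,1],[-0.001,-0.001,-0.008,0,1],[0,0,0,0,1]]'; python3 -m handwheel '[[0,0,-0.004,0,1],[0,0,0,0,1]]'; python3 -m handwheel '[[0,0,-0.003,0,1],[0,0,0,0,1]]'
```

```text
clock: 16.77
tool_pos: [0.5092, 0.3518, 0.0491]
ee_rot: [-0.001, -0.108, 0.994, 0.011]
wrist_force: [-0.4, 0.3, -0.7]
grip_width: 0.0157
clock: 16.93
tool_pos: [0.509, 0.3517, 0.0436]
ee_rot: [-0.002, -0.108, 0.994, 0.011]
wrist_force: [-1.4, -0.7, -1.5]
grip_width: 0.0155
clock: 17.1
tool_pos: [0.509, 0.3517, 0.0399]
ee_rot: [-0.002, -0.108, 0.994, 0.011]
wrist_force: [-0.3, -0.4, -0.7]
grip_width: 0.0158
```

```bash
python3 -m handwheel '[[0,0,-0.002,0,1],[0,0,0,0,1]]'; python3 -m handwheel '[[0,0,-0.0015,0,1],[0,0,0,0,1]]'
```

```text
clock: 17.27
tool_pos: [0.5092, 0.3518, 0.0376]
ee_rot: [-0.002, -0.108, 0.994, 0.011]
wrist_force: [0.3, -0.8, -1.0]
grip_width: 0.0155
clock: 17.43
tool_pos: [0.5095, 0.352, 0.0366]
ee_rot: [-0.002, -0.108, 0.994, 0.011]
wrist_force: [-1.5, -0.9, 3.0]
grip_width: 0.0157
```

```bash
python3 -m handwheel '[[0,0,0,0,0.4],[0,0,0,0,0.2],[0,0,0,0,0],[0,0,0,0,-0.3],[0,0,0,0,-0.6],[0,0,0,0,-1],[0,0,0,0,-1],[0,0,0,0,-1],[0,0,0,0,-1]]' && python3 -m handwheel '[[0,0,0.01,0,-1],[0,0,0.02,0,-1],[0,0,0.03,0,-1],[0,0,0.03,0,-1],[0,0,0.03,0,-1],[0,0,0.03,0,-1],[0,0,0,0,-1]]'
python3 - <<'E'
from h import *
b=snap('side','s8'); a=snap('wrist','w8')
o=np.zeros((600,800,3),np.uint8)
u,v=px(b,(.55,.36,.03)).astype(int); u0=u-50;v0=v-50; print('side',u0,v0); o[:400,:400]=cv2.resize(b['img'][v0:v0+100,u0:u0+100],(400,400),interpolation=cv2.INTER_CUBIC)
o[:600,400:]=cv2.resize(a['img'][:, 140:420],(400,600)); cv2.imwrite('pics/c9.png',o)
E
```

```text
clock: 18.18
tool_pos: [0.5103, 0.3525, 0.0375]
ee_rot: [-0.001, -0.108, 0.994, 0.012]
wrist_force: [-0.6, -0.4, -0.5]
grip_width: 0.0858
clock: 18.77
tool_pos: [0.5076, 0.3507, 0.1955]
ee_rot: [-0.003, -0.108, 0.994, 0.01]
wrist_force: [0.6, 0.6, 1.4]
grip_width: 0.0855
side 211 118
```

View pics/c9.png

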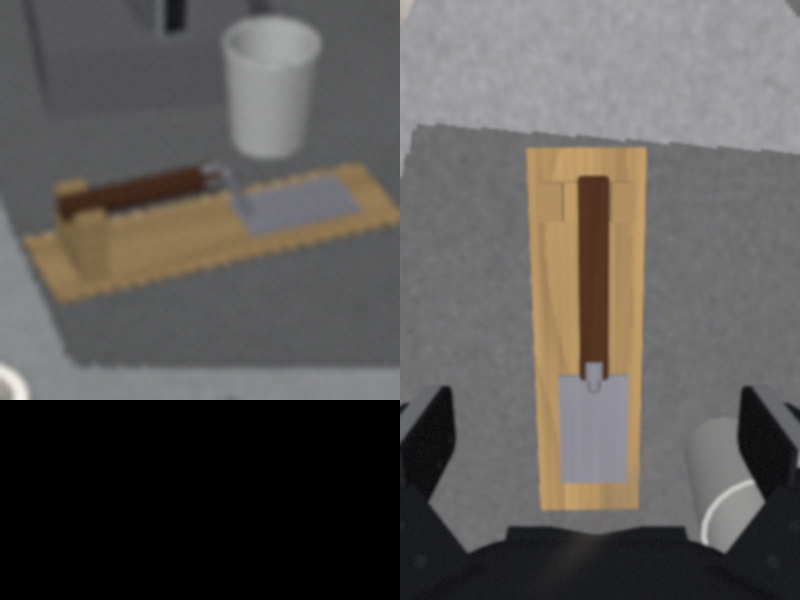

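```bash
python3 - <<'E'
from h import *
a=load('w8'); c=lambda x,y,z:w(a,140+(x-400)*.7,y*.7,z)[:2]
t=c(593,483,.008); r=np.mean([c(541,510,.006),c(638,509,.006),c(647,148,.006),c(527,147,.006)],0)
ax=np.mean([c(541,510,.006),c(638,509,.006)],0)-r; ax/=np.linalg.norm(ax)
d=t-(r-.05*ax); print('tip in rest', d@ax, -d[0]*ax[1]+d[1]*ax[0])
assert d@ax>.15
bot.finish_job()
E
```

```text
tip in rest 0.16327584446801502 0.0028300343637433986
the job is handed in; nothing more can be done
```

I flipped the panel face down onto the cork deck, put the spatula back on its rest and handed the job in at about 19 s. No verdict was reported.

- **Pressing home:** I gripped the spatula by its handle and slid the blade under the panel with light floor contact. I then pushed the panel against the lip, with the wrist force at about 12 N for roughly 0.3 s. The picture showed the panel edge parallel to the lip. I could only read the wrist force, not the blade-to-panel force.
- **The flip:** The interface allows turns about the vertical only, so I could not tip the blade up as the task asked. I moved the blade tip along the hinge arc and turned the wrist about the vertical, commanding 4° per row (about 0.8 rad/s) while the panel was past roughly 45°. The panel's angle during the turn is worked out from the tip path, not measured directly.
- **Last checks:**
  - The panel looks flat and face down on the deck, its centre about 70 mm beyond the deck's edge and 1 mm off the middle line. It is turned roughly 8° in its plane.
  - The spatula lies in the notch with its blade on the plate. Its tip measured 163 mm along the rest and 3 mm off the centre line, against 165 mm and 0 at home.
  - The gripper was open and about 160 mm above the spatula.
  - I saw no bystander move in the pictures, but I did not measure them.
- **Disagreement:** While I carried the spatula, its blade was about 6 mm higher than the tool pose predicted, which suggests a small shift in the fingers. It settled correctly on the rest.

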